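Nest the pastry cutters and close their tin

TASK

Put the three plain round pastry cutters away in the blue tin: each stands upright on the tin's floor, the smallest in the middle, the middle-sized one over it and the largest over both, so they have to go in from small to large. Then put the tin's lid on so that it sits level and fully down. The scalloped cutter with the white grip is too wide for the tin and stays where it is, as do the vanilla bottle and the honey jar.

Things in the scene. Friction and masses are not known exactly. Their poses are not given: they have to be found in the camera images.
- small_cutter_grip (a point): smallest plain round cutter: thin steel ring, 48 mm outside diameter, 25 mm high, open below; a strap bow over it carries a yellow grip 22 mm long (x), 14 mm wide (y), 10 mm high. This point: centre of the grip, on the ring's axis, 47 mm above the ring's lower edge. Pinch it along y; z up the axis.
- medium_cutter_grip (a point): middle-sized plain round cutter: thin steel ring, 64 mm outside diameter, 25 mm high, open below; a strap bow over it carries a green grip 24 mm long (x), 14 mm wide (y), 10 mm high. This point: centre of the grip, on the ring's axis, 71 mm above the ring's lower edge. Pinch it along y; z up the axis. Inside 61 mm wide, 65 mm clear under the bow's middle
- large_cutter_grip (a point): largest plain round cutter: thin steel ring, 80 mm outside diameter, 25 mm high, open below; a strap bow over it carries a red grip 26 mm long (x), 14 mm wide (y), 10 mm high. This point: centre of the grip, on the ring's axis, 95 mm above the ring's lower edge. Pinch it along y; z up the axis. Inside 77 mm wide, 89 mm clear under the bow's middle
- cutter_tin: lower half of a round tin, open on top, loose, 0.35 kg: blue body 112 mm in diameter with a shoulder at height 34 mm, then a bare metal neck (100 mm in diameter, narrowing to 98) up to 46 mm. Inside 96 mm wide, floor 3 mm above the underside; fingers opened wide do not fit between its walls. Origin: centre of the underside; z up
- lid_knob (a point): deep bright-blue lid of the tin (not the dark blue pot at the back), standing on its open end: 112 mm in diameter, inside 108 mm, 76 mm high, with a round pale wooden knob 26 mm in diameter on top. This point: centre of the knob, on the lid's axis, 95 mm above the lid's lower edge (knob top 103 mm). It slips over the tin's neck and rests on the shoulder
- fluted_cutter_grip (a point): bystander: wide cutter with a scalloped steel ring (102 mm over the scallops, 30 mm high) and a bow with a white grip. This point: centre of the white grip, 62 mm above the worktop
- vanilla: bystander: small brown dropper bottle with a black top, 33 mm in diameter, 102 mm high. Origin: centre of the underside
- honey: bystander: honey jar with a white lid, 61 mm in diameter, 103 mm high. Origin: centre of the underside
There are look-alikes about, which are no part of the job. What is shaped like the part that bears small_cutter_grip but pink is not meant.

How it is judged:
On the way, in this order (a step that is already met when the one before it is completed fails the run):
1. the smallest cutter stands upright on the tin's floor (z of small_cutter_grip in the frame of cutter_tin between 0.046 and 0.054 m and horizontal distance between small_cutter_grip and cutter_tin below 0.024 m and angle between small_cutter_grip's own z axis and vertical below 0.1 rad), for 0.2 s.
2. the middle-sized cutter is fully down over the smallest (all of step 1 and z of medium_cutter_grip in the frame of cutter_tin between 0.07 and 0.078 m and horizontal distance between medium_cutter_grip and cutter_tin below 0.018 m and angle between medium_cutter_grip's own z axis and vertical below 0.1 rad), for 0.2 s.
3. the largest cutter is fully down over both (all of step 2 and z of large_cutter_grip in the frame of cutter_tin between 0.094 and 0.102 m and horizontal distance between large_cutter_grip and cutter_tin below 0.012 m and angle between large_cutter_grip's own z axis and vertical below 0.1 rad), for 0.2 s.
At the end, for the whole second after the job is handed in: Cutters on the tin's floor, heights within 4 mm of fully down, upright within 0.1 rad, within 24, 18 and 12 mm (small, middle, large) of the tin's axis; lid on the shoulder within 4 mm in height, 9 mm of the axis, 0.1 rad of level; tin level on the worktop and at rest; all released (all of step 3 and z of lid_knob in the frame of cutter_tin between 0.125 and 0.133 m and horizontal distance between lid_knob and cutter_tin below 0.009 m and angle between lid_knob's own z axis and vertical below 0.1 rad and angle between cutter_tin's own z axis and vertical below 0.05 rad and height (world z) of cutter_tin between -0.006 and 0.006 m and linear speed of cutter_tin below 0.02 m/s); the robot touches nothing.
It fails at once if the fluted cutter is pushed from its place (more than 30 mm) (distance of fluted_cutter_grip from where it was at the start of the episode above 0.03 m).
It fails at once if the vanilla bottle is pushed from its place (more than 30 mm) (distance of vanilla from where it was at the start of the episode above 0.03 m).
It fails at once if the honey jar is pushed from its place (more than 30 mm) (distance of honey from where it was at the start of the episode above 0.03 m).
It also fails if it takes over 104 s, if anything falls off the work surface, if the arm or the gripper's body presses on something with over 40 N, if the wrist force passes 120 N, or if a joint passes its speed limit or range.

ROBOT

A 6-joint arm with a two-finger parallel gripper is mounted at the origin on a cart in front of the work surface, level with it; the furniture and walls round the work are solid. World frame = base frame: x ahead of the robot, y to its left, z up, the work surface at z = 0. Lengths are in m, angles in rad, forces in N, time in s.
With the tool pointing down it reaches from about 0.325 to 1 m from the base axis. Payload 5.1 kg.
Tool frame: the origin (TCP) lies at the very end of the fingers, on their centre line; the grasp point (between the pads) lies manip.grip_point_offset behind it (manip.grip_point_offset is the distance from the TCP to the grasp point, in m); z points along the fingers, y is the line along which they close (so a half turn about z gives the same grasp; the last joint's range is limited). The gripper opens to 85 mm and grips with 20 to 120 N. Pads are 22 mm wide; open, the fingers measure 114 mm over their backs; the gripper's body (76 mm by 85 mm) begins 54 mm behind the grasp point. The pads swing forward as they close: fully open they stand 13 mm farther back than shut.
Start: joints at [-1.316, 0.124, 1.65, -0, 1.367, -0.083], TCP at [0.215, -0.613, 0.231] pointing down, gripper open.
Joint ranges: [-2.61, 2.61], [-1.02, 2.33], [0.03, 2.71], [-1.35, 4.49], [0.32, 2.68], [-2.91, 2.91]. Speed limits (rad/s): [2.57, 2.57, 3.14, 3.14, 3.14, 3.14].

INTERFACE

Orientations are given as a unit quaternion [w, x, y, z].
In Python, from cell import manip, viewer, workorder gives the robot as it stands.
- The arm moves only by the shell command python3 -m jog 'ROWS' [FORCE]. ROWS is JSON, a list of rows, each a list of 7 numbers: the shift along the tool's x, y, z in m, then the turn, a rotation vector about the tool's x, y, z in degrees, then the opening, from 0 (shut) to 1 (fully open). In form: [[x, y, z, rx, ry, rz, jaw], ...]. A call has exactly 8 rows; each row shifts and turns the commanded pose from where the row before left it, along the tool's axes as they then stand; what a row does not reach is not made up. A row lasts 1/8 s, in which the tool goes at most 62.5 mm and 10.7 degrees, less where a joint would pass 70% of its speed; a pose out of reach is approached as far as the arm can. A call is refused whole if a number of a shift passes 0.0625 or a number of a turn 10.7, either way. A call with a gripper value outside its range is refused whole. The fingers move at their own pace and stop on an object; FORCE is the grip in N (left out, the last holds). Time passes only in rows, so rows that do not move let the fingers close, or fill a call up. It gives the time, the measured TCP pose, the force, the opening and the grip force at its end, in the units of the state.
- manip.sense(): the state, without advancing time (a new reading comes with each control period).
- viewer.read_camera(name): name is "scene" or "top" or "wrist"; returns the picture (480x640x3 uint8, red, green, blue); there is no depth.
- viewer.camera_info(name): a dict with "fx", "fy", "cx", "cy" (pixels), "R" (3x3) and "t" (3): a world point X has camera coordinates R X + t. Camera axes: x right, y down, z forward; pixel columns grow to the right and rows downward; lengths in m; the calibration is good to about 2 mm. A picture is of the moment at which its call begins: read the wrist's pose just before it. camera_info takes no time and is no camera call; for the wrist camera it gives the pose at the moment of the call.
- workorder.hand_in(): hands the job in; it is judged then, once.
The state is a dict: "t": time; "qpos": joint angles; "qd": joint speeds; "joint_torque": joint torques, N m; "position": TCP position; "tcp_rot": TCP orientation; "contact_force": force on the tool from outside, world axes, zero at the start; "ft_torque": the same for the moment, N m; "finger_gap": opening from 0.0 (shut) to 1.0 (fully open); "gripper_force": force on a finger pad.
Only numpy, scipy, OpenCV 4.12 (cv2) and the standard library are available. Lean on these libraries where they do the work, as an engineer would, in place of code of your own. Each camera call takes 0.05 s, during which the arm holds its last target. There are 200 camera calls.

## Working session

There is one attempt and no reset: what is moved stays moved. The work goes in short steps, Python scripts to look and compute and a shell command to move; the robot and the scene stay as the last step left them, time stands still between calls to the robot, and variables do not carry over. Pictures are saved under pics/ and viewed, at most 14 in all, crops included, and the job is handed in when it is done.

```bash
ls; mkdir -p pics; python3 - <<'E'
from cell import manip, viewer, workorder
import cv2
print(manip.sense(), manip.grip_point_offset)
for n in("scene","top"):
    print(n,viewer.camera_info(n))
    cv2.imwrite(f"pics/{n}0.png",viewer.read_camera(n)[:,:,::-1])
E
```

```text
pics
{'t': 0.0, 'qpos': array([-1.31560674e+00,  1.24533865e-01,  1.65165956e+00, -2.61315305e-06,
        1.36751536e+00, -8.26155228e-02]), 'qd': array([ 0.00138538, -0.0012033 ,  0.00109086,  0.0003444 ,  0.00235278,
        0.00135962]), 'joint_torque': array([ 8.41835777e-05, -4.23616648e+01, -3.65448797e+01, -6.72832994e-05,
        7.04234189e-03, -1.22029175e-05]), 'position': array([ 0.2152293 , -0.61268707,  0.23004295]), 'tcp_rot': array([-1.05402065e-03,  9.85769245e-01,  1.68100791e-01, -9.24588778e-05]), 'contact_force': array([-0.01071712, -0.17784896, -0.57888984]), 'ft_torque': array([ 0.0272587 , -0.01022242, -0.02357829]), 'gripper_force': 0.0, 'finger_gap': 0.9976619408603538} 0.0187
scene {'fx': 548.8752680059225, 'fy': 548.8752680059225, 'cx': 323.9564094662425, 'cy': 233.06346975182416, 'R': array([[ 0.88146971, -0.47203034, -0.01408949],
       [-0.35965779, -0.65169249, -0.66778977],
       [ 0.30603502,  0.59370384, -0.74421658]]), 't': array([-0.52731083,  0.26424614,  0.86804845])}
top {'fx': 515.8884313125548, 'fy': 515.8884313125548, 'cx': 319.2030163702922, 'cy': 248.01887342693283, 'R': array([[ 0.11908552, -0.99287971,  0.00292005],
       [-0.96412769, -0.11633869, -0.23858563],
       [ 0.23722654,  0.02559679, -0.97111707]]), 't': array([-0.08429905,  0.59540654,  1.04469427])}
```

View pics/scene0.png

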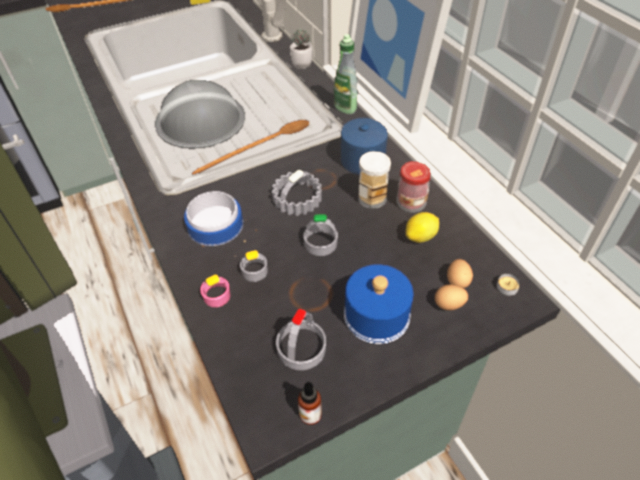

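View pics/top0.png

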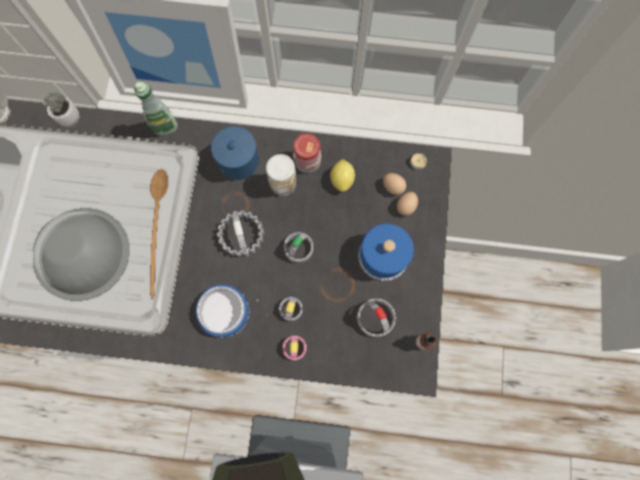

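The scene view shows the blue tin at about (213,218), small cutter with yellow grip (253,260), pink decoy (214,290), medium green (320,225), large red (300,330) and lid (378,300). The top view shows the tin at (222,311), small (290,308), medium (298,245), large (378,316), knob (389,247), with the vanilla bottle at (427,342) and the fluted cutter at (240,233). Next I measure them.

```bash
cat > h.py <<'E'
import numpy as np, cv2
from cell import manip, viewer
from scipy.spatial.transform import Rotation as Rn
def ray(ci,uv):
    uv=np.atleast_2d(uv).astype(float)
    d=np.c_[(uv[:,0]-ci['cx'])/ci['fx'],(uv[:,1]-ci['cy'])/ci['fy'],np.ones(len(uv))]
    return -ci['R'].T@ci['t'], d@ci['R']
def plane(ci,uv,z):
    o,d=ray(ci,uv); return o+d*((z-o[2])/d[:,2])[:,None]
def proj(ci,X):
    c=np.atleast_2d(X)@ci['R'].T+ci['t']; return np.c_[ci['fx']*c[:,0]/c[:,2]+ci['cx'],ci['fy']*c[:,1]/c[:,2]+ci['cy']]
HS={'yellow':((18,140,120),(35,255,255)),'green':((45,110,50),(85,255,255)),'red':((0,170,120),(6,255,255)),
 'wood':((8,60,150),(25,200,255)),'blue':((104,130,50),(122,255,255))}
def blob(img,col,roi):
    """contour nearest roi centre; roi=(u,v,r)"""
    hsv=cv2.cvtColor(img,cv2.COLOR_RGB2HSV); m=cv2.inRange(hsv,*map(np.array,HS[col]))
    if col=='red': m|=cv2.inRange(hsv,np.array((174,170,120)),np.array((180,255,255)))
    k=np.zeros_like(m); cv2.circle(k,(int(roi[0]),int(roi[1])),roi[2],255,-1); m&=k
    cs=cv2.findContours(m,cv2.RETR_EXTERNAL,cv2.CHAIN_APPROX_NONE)[0]
    return max(cs,key=cv2.contourArea)[:,0,:], m
def cen(m):
    M=cv2.moments(m,True); return np.array([M['m10']/M['m00'],M['m01']/M['m00']])
def circ(P):
    P=np.asarray(P)[:,:2]; A=np.c_[2*P,np.ones(len(P))]; s=np.linalg.lstsq(A,(P**2).sum(1),rcond=None)[0]
    r=np.sqrt(s[2]+s[0]**2+s[1]**2); return s[:2],r,np.std(np.hypot(*(P-s[:2]).T)-r)
def tri(rays):
    A=0;b=0
    for o,d in rays:
        d=d[0]/np.linalg.norm(d[0]); Q=np.eye(3)-np.outer(d,d); A=A+Q; b=b+Q@o
    return np.linalg.solve(A,b)
def yaw(P):
    (c,s,a)=cv2.minAreaRect((P[:,:2]*1e4).astype(np.float32)); b=cv2.boxPoints((c,s,a))/1e4
    e=[b[1]-b[0],b[2]-b[1]]; e=max(e,key=np.linalg.norm)
    return c[0]/1e4,c[1]/1e4,s[0]/10,s[1]/10,np.degrees(np.arctan2(e[1],e[0]))%180
def shift(p,yawdeg=None,zt=None):
    """TCP shift & turn in tool axes to bring TCP to world p"""
    s=manip.sense(); q=s['tcp_rot']; R=Rn.from_quat([q[1],q[2],q[3],q[0]])
    print('tcp',s['position'].round(4),'toolshift mm',(R.inv().apply(np.array(p)-s['position'])*1e3).round(1),'x-axis yaw',np.degrees(np.arctan2(*R.as_matrix()[1::-1,0])).round(2),'tilt',(R.as_matrix()[:,2]).round(3))
E
python3 - <<'E'
from h import *
I={n:cv2.imread(f"pics/{n}0.png")[:,:,::-1].copy() for n in("scene","top")}
C={n:viewer.camera_info(n) for n in I}
for nm,col,z,rs,rt in [('small','yellow',.047,(253,257,14),(290,308,14)),('med','green',.071,(320,220,14),(298,244,16)),('large','red',.095,(300,318,18),(380,314,20)),('knob','wood',.095,(380,284,12),(389,247,10))]:
    R=[];
    for n,roi in(('scene',rs),('top',rt)):
        c,m=blob(I[n],col,roi); uv=cen(m); R.append(ray(C[n],uv)); print(nm,n,uv.round(1),m.sum()//255,plane(C[n],uv,z)[0].round(4),[round(float(x),3) for x in yaw(plane(C[n],c,z+.005))])
    print('  tri',tri(R).round(4))
for n,roi in(('scene',(213,218,40)),('top',(222,311,36))):
    c,m=blob(I[n],'blue',roi); h=cv2.convexHull(c)[:,0,:]; print('tin',n,circ(plane(C[n],h,.034)), circ(plane(C[n],h,.017)))
for nm,uv,z in(('fluted',(240,233),.062),('vanilla',(432,340),.1),('honey',(281,167),.103)): print(nm,plane(C['top'],uv,z))
c,m=blob(I['top'],'blue',(386,252,36));print('lid',circ(plane(C['top'],cv2.convexHull(c)[:,0,:],.076)))
E
```

```text
small scene [251.4 254.4] 102 [0.4697 0.0384 0.047 ] [0.468, 0.034, 21.239, 21.689, 156.495]
small top [289.6 306.3] 9 [0.4712 0.0361 0.047 ] [0.472, 0.027, 0.964, 4.784, 160.877]
  tri [0.47   0.036  0.0498]
med scene [319.8 217.2] 82 [0.6122 0.0404 0.071 ] [0.61, 0.035, 17.877, 22.337, 152.525]
med top [296.9 241.1] 51 [0.6111 0.0375 0.071 ] [0.61, 0.037, 12.512, 17.185, 143.049]
  tri [0.6103 0.0372 0.0748]
large scene [298.5 316. ] 134 [ 0.4739 -0.1511  0.095 ] [0.473, -0.154, 27.267, 15.256, 35.558]
large top [379.6 312.2] 37 [ 0.4754 -0.1527  0.095 ] [0.474, -0.15, 18.476, 10.243, 5.202]
  tri [ 0.4743 -0.1523  0.0969]
knob scene [379.8 283.7] 182 [ 0.6176 -0.159   0.095 ] [0.616, -0.163, 33.797, 22.159, 73.576]
knob top [388.5 245.5] 76 [ 0.6187 -0.1586  0.095 ] [0.617, -0.158, 17.921, 18.775, 141.711]
  tri [ 0.6185 -0.1585  0.0941]
tin scene (array([0.44290099, 0.16590154]), np.float64(0.05857205824256435), np.float64(0.0027518478852369657)) (array([0.44613771, 0.18239913]), np.float64(0.059846916874642324), np.float64(0.0028117436296573053))
tin top (array([0.44589142, 0.1797021 ]), np.float64(0.05240056216910604), np.float64(0.0003410329594549656)) (array([0.44755132, 0.18304621]), np.float64(0.053193928810051846), np.float64(0.00034619634248552253))
fluted [[0.61661068 0.16473461 0.062     ]]
vanilla [[ 0.4315717  -0.26258345  0.1       ]]
honey [[0.76486841 0.09130176 0.103     ]]
lid (array([ 0.61340023, -0.15644125]), np.float64(0.05676899626416471), np.float64(0.002002137998962407))
```

```bash
python3 -m jog '[[0.029,-0.037,-0.004,0,0,0,1],[0.029,-0.037,-0.004,0,0,0,1],[0.029,-0.037,-0.004,0,0,0,1],[0.029,-0.037,-0.004,0,0,0,1],[0.029,-0.037,-0.004,0,0,0,1],[0.029,-0.037,-0.004,0,0,0,1],[0.029,-0.037,-0.004,0,0,0,1],[0.029,-0.037,-0.004,0,0,0,1]]'
python3 -m jog '[[0.029,-0.037,-0.004,0,0,0,1],[0.029,-0.037,-0.004,0,0,0,1],[0.029,-0.037,-0.004,0,0,0,1],[0.029,-0.037,-0.004,0,0,0,1],[0.029,-0.037,-0.004,0,0,0,1],[0.029,-0.037,-0.004,0,0,0,1],[0.029,-0.037,-0.004,0,0,0,1],[0,0,0,0,0,0,1]]'
python3 - <<'E'
from h import *
ci=viewer.camera_info('wrist'); im=viewer.read_camera('wrist'); cv2.imwrite('pics/w1.png',im[:,:,::-1])
import pickle; pickle.dump(ci,open('pics/w1.pkl','wb'))
shift([.47,.036,.2]); print('cam',-ci['R'].T@ci['t'],ci['R'][2],ci['fx'])
print(proj(ci,[[.47,.036,.047],[.446,.18,.034],[.6103,.037,.071]]))
E
```

```text
t: 1.1
position: [0.3362, -0.2555, 0.263]
tcp_rot: [-0.0, 0.986, 0.168, -0.0]
contact_force: [0.2, 0.6, 0.2]
finger_gap: 0.999
gripper_force: 0.0
t: 2.1
position: [0.442, 0.0568, 0.2911]
tcp_rot: [-0.0, 0.985, 0.171, -0.0]
contact_force: [0.0, -0.7, -0.3]
finger_gap: 0.993
gripper_force: 0.0
tcp [0.4417 0.0555 0.2908] toolshift mm [20.3 27.9 90.8] x-axis yaw 19.53 tilt [-0.001 -0.    -1.   ]
cam [0.50969611 0.08121051 0.43280607] [-0.26461908 -0.09291998 -0.95986594] 410.633433109409
[[356.22052683 173.06835835]
 [204.70169594 143.93362468]
 [420.5686873    9.43241787]]
```

View pics/w1.png

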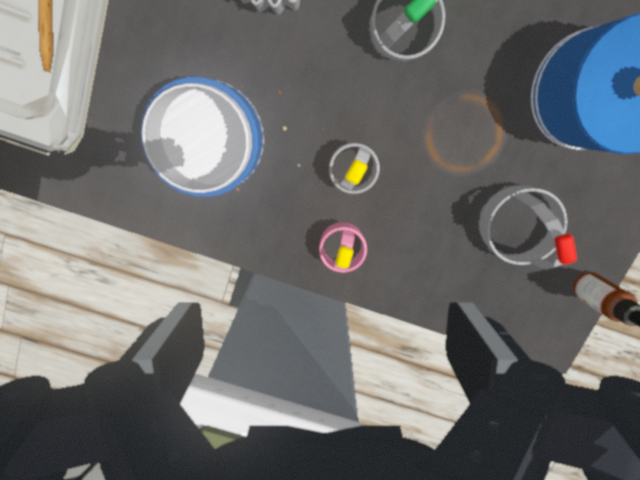

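The wrist view is sharp: tin (203,136), small grip (357,166), medium grip at the top edge (418,8), red grip (566,248), pink decoy (343,247). I'll measure each from here.

```bash
cat > m.py <<'E'
from h import *
def grip(im,ci,col,z,roi):
    c,m=blob(im,col,roi); uv=cen(m)
    print(col,uv.round(1),m.sum()//255,'centre@z',plane(ci,uv,z)[0].round(4),'rect@top',[round(float(x),3) for x in yaw(plane(ci,c,z+.005))])
def tin(im,ci,roi):
    c,m=blob(im,'blue',roi); h=cv2.convexHull(c)[:,0,:]
    P=plane(ci,h,.034)
    # shoulder edge is the outline on the camera-far side
    o=-ci['R'].T@ci['t']; c0,r,s=circ(P); print('tin all',c0.round(4),r,s)
    far=P[((P[:,:2]-c0)@((c0-o[:2])/np.linalg.norm(c0-o[:2])))>-.0]; print(' far half',circ(far))
def ring(im,ci,roi,z,col=None):
    g=cv2.cvtColor(im,cv2.COLOR_RGB2GRAY); e=cv2.Canny(g,60,150)
E
python3 - <<'E'
from m import *; import pickle
im=cv2.imread('pics/w1.png')[:,:,::-1].copy(); ci=pickle.load(open('pics/w1.pkl','rb'))
grip(im,ci,'yellow',.047,(357,166,22)); grip(im,ci,'red',.095,(566,248,22)); grip(im,ci,'green',.071,(420,8,25))
tin(im,ci,(203,136,70))
# expected projections of tin circles for check
g=cv2.cvtColor(im,cv2.COLOR_RGB2GRAY)
for c0 in([.446,.180],):
    t=np.linspace(0,2*np.pi,8,endpoint=False)
    v=im.copy()
    for z,r,k in((.046,.049,(255,0,0)),(.034,.056,(0,255,0)),(.003,.048,(255,0,255))):
        t=np.linspace(0,2*np.pi,120); pts=proj(ci,np.c_[c0[0]+r*np.cos(t),c0[1]+r*np.sin(t),0*t+z])
        for p in pts: cv2.circle(v,tuple(int(round(x)) for x in p),0,k,-1)
cv2.imwrite('pics/w1t.png',cv2.resize(v[60:210,120:400],None,fx=2.8,fy=2.8,interpolation=cv2.INTER_CUBIC)[:,:,::-1])
E
```

```text
yellow [356.  171.8] 359 centre@z [0.471  0.0366 0.047 ] rect@top [0.471, 0.037, 15.105, 20.77, 171.213]
red [565.5 248.5] 473 centre@z [ 0.475 -0.152  0.095] rect@top [0.475, -0.149, 26.149, 14.658, 38.858]
green [418.2   8.7] 446 centre@z [0.6101 0.039  0.071 ] rect@top [0.611, 0.039, 14.544, 22.282, 153.487]
tin all [0.4497 0.1851] 0.0540127690537797 0.0004276302209064248
 far half (array([0.44991977, 0.18546898]), np.float64(0.05411710810985428), np.float64(0.00017612728090925594))
```

View pics/w1t.png

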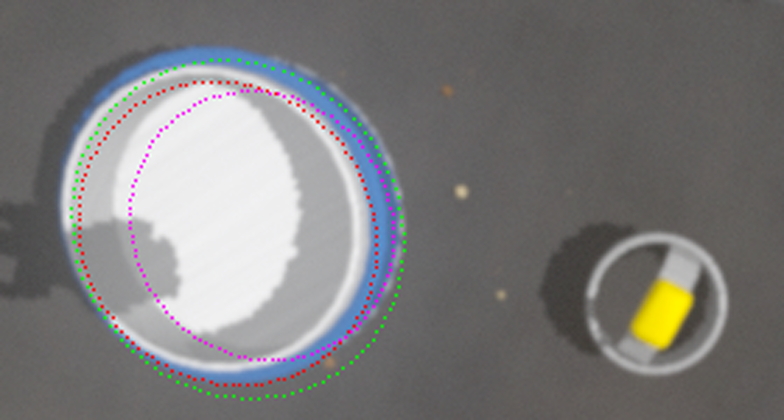

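The overlay shows my first tin estimate about 5 mm off. The far-half outline fit of (0.450, 0.1855) agrees with the rim. Now I approach the small cutter at (0.471, 0.0366), yaw ≈ -11°.

```bash
python3 -m jog '[[0.0213,0.0276,0.03,0,0,0,0.5],[0,0,0.035,0,0,10.2,0.5],[0,0,0.035,0,0,10.2,0.5],[0,0,0.035,0,0,10.2,0.5],[0,0,0.025,0,0,0,0.5],[0,0,0,0,0,0,0.5],[0,0,0,0,0,0,0.5],[0,0,0,0,0,0,0.5]]'
python3 - <<'E'
from m import *
ci=viewer.camera_info('wrist'); im=viewer.read_camera('wrist'); cv2.imwrite('pics/w2.png',im[:,:,::-1])
uv=proj(ci,[.471,.0366,.047])[0]; print(uv)
grip(im,ci,'yellow',.047,(uv[0],uv[1],45))
shift([.471,.0366,.030])
E
```

```text
t: 3.15
position: [0.4722, 0.0352, 0.1331]
tcp_rot: [-0.0, 0.995, -0.098, 0.001]
contact_force: [0.5, 0.1, 0.1]
finger_gap: 0.501
gripper_force: 0.0
[323.86654241 245.65245869]
yellow [323.6 245.1] 842 centre@z [0.4713 0.0367 0.047 ] rect@top [0.473, 0.036, 14.178, 20.975, 169.202]
tcp [0.4721 0.0353 0.1329] toolshift mm [ -1.6  -1.  102.9] x-axis yaw -11.26 tilt [ 0.003 -0.    -1.   ]
```

View pics/w2.png

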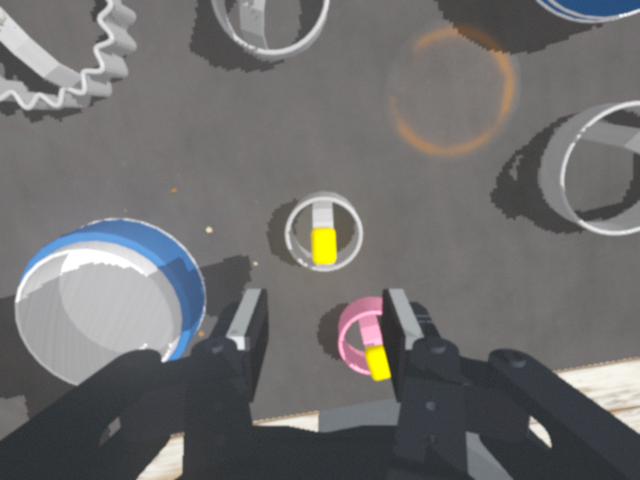

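The grip sits centred between the fingers at (324,245) and aligned. Descend, grip and lift, then move over the tin.

```bash
python3 -m jog '[[-0.001,-0.001,0.035,0,0,0,0.5],[0,0,0.035,0,0,0,0.5],[0,0,0.025,0,0,0,0.5],[0,0,0.008,0,0,0,0.5],[0,0,0,0,0,0,0.1],[0,0,0,0,0,0,0],[0,0,0,0,0,0,0],[0,0,0,0,0,0,0]]' 40
python3 -m jog '[[0,0,0,0,0,0,0],[0,0,-0.01,0,0,0,0],[0,0,-0.03,0,0,0,0],[0,0,-0.04,0,0,0,0],[0,0,-0.04,0,0,0,0],[0,0,0,0,0,0,0],[0,0,0,0,0,0,0],[0,0,0,0,0,0,0]]'
python3 - <<'E'
from h import *
shift([.4497,.1854,.140])
E
```

```text
t: 4.2
position: [0.4714, 0.0366, 0.0296]
tcp_rot: [-0.0, 0.995, -0.098, 0.001]
contact_force: [-0.2, -1.0, 4.1]
finger_gap: 0.153
gripper_force: 42.3
t: 5.2
position: [0.469, 0.0368, 0.1464]
tcp_rot: [0.0, 0.995, -0.098, -0.002]
contact_force: [-0.4, 0.4, -0.6]
finger_gap: 0.156
gripper_force: 41.7
tcp [0.469  0.0368 0.1464] toolshift mm [ -47.9 -142.     6.5] x-axis yaw -11.25 tilt [-0.003  0.    -1.   ]
```

```bash
python3 -m jog '[[-0.012,-0.0355,0,0,0,0,0],[-0.012,-0.0355,0,0,0,0,0],[-0.012,-0.0355,0,0,0,0,0],[-0.012,-0.0355,0,0,0,0,0],[0,0,0.01,0,0,0,0],[0,0,0,0,0,0,0],[0,0,0,0,0,0,0],[0,0,0,0,0,0,0]]'
python3 - <<'E'
from m import *
ci=viewer.camera_info('wrist'); im=viewer.read_camera('wrist')
shift([.4497,.1854,.034])
v=im.copy()
for c0,kk in(([.4497,.1854],1),):
    for z,r,k in((.046,.049,(255,0,0)),(.034,.056,(0,255,0)),(0,.056,(255,0,255))):
        t=np.linspace(0,2*np.pi,160)
        for p in proj(ci,np.c_[c0[0]+r*np.cos(t),c0[1]+r*np.sin(t),0*t+z]): cv2.circle(v,tuple(int(round(x)) for x in p),0,k,-1)
cv2.imwrite('pics/w3.png',v[:,:,::-1])
tin(im,ci,proj(ci,[.45,.1855,.03])[0].tolist()+[120])
E
```

```text
t: 6.2
position: [0.4512, 0.1846, 0.1384]
tcp_rot: [0.0, 0.995, -0.099, 0.0]
contact_force: [-0.2, -0.5, -0.8]
finger_gap: 0.154
gripper_force: 41.7
tcp [0.4512 0.1847 0.1385] toolshift mm [ -1.7  -0.3 104.5] x-axis yaw -11.32 tilt [ 0.  0. -1.]
tin all [0.4496 0.1857] 0.05434794964348747 0.00021429208915203662
 far half (array([0.44902483, 0.18476703]), np.float64(0.053348251516267424), np.float64(0.00010577646236902608))
```

View pics/w3.png

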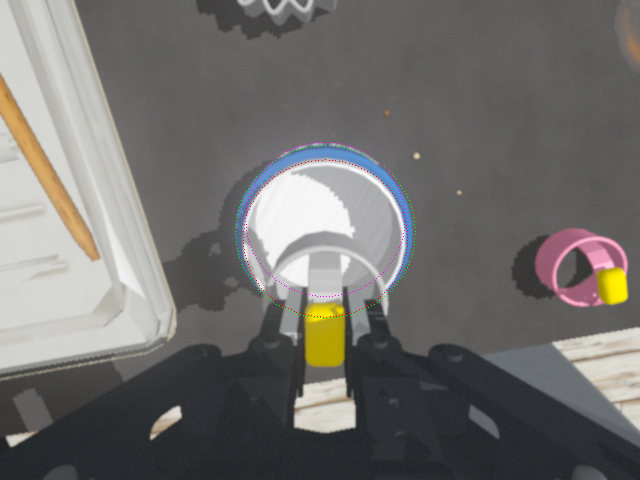

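The overlay matches the tin at (0.4497, 0.1856). Lower the small cutter, release with a narrow opening and rise.

```bash
python3 -m jog '[[-0.0015,0,0.03,0,0,0,0],[0,0,0.03,0,0,0,0],[0,0,0.025,0,0,0,0],[0,0,0.015,0,0,0,0],[0,0,0.0045,0,0,0,0],[0,0,0,0,0,0,0],[0,0,0,0,0,0,0.35],[0,0,0,0,0,0,0.35]]'
python3 -m jog '[[0,0,0,0,0,0,0.35],[0,0,-0.03,0,0,0,0.35],[0,0,-0.05,0,0,0,0.35],[0,0,-0.05,0,0,0,0.35],[0,0,-0.04,0,0,0,0.5],[0,0,0,0,0,0,0.5],[0,0,0,0,0,0,0.5],[0,0,0,0,0,0,0.5]]'
python3 - <<'E'
from m import *
ci=viewer.camera_info('wrist'); im=viewer.read_camera('wrist')
uv=proj(ci,[.45,.1855,.05])[0]; grip(im,ci,'yellow',.050,(uv[0],uv[1],40)); tin(im,ci,(uv[0],uv[1],120))
cv2.imwrite('pics/w4.png',im[:,:,::-1])
shift([.6105,.0385,.19])
E
```

```text
t: 7.25
position: [0.4503, 0.1859, 0.0348]
tcp_rot: [-0.0, 0.995, -0.098, 0.001]
contact_force: [-0.3, -0.4, -0.5]
finger_gap: 0.349
gripper_force: 0.0
t: 8.25
position: [0.4484, 0.1853, 0.2018]
tcp_rot: [0.001, 0.995, -0.098, -0.002]
contact_force: [-0.5, -0.8, -0.6]
finger_gap: 0.497
gripper_force: 0.0
yellow [323.9 214.1] 451 centre@z [0.4497 0.1861 0.05  ] rect@top [0.451, 0.186, 11.633, 20.741, 169.079]
tin all [0.4494 0.186 ] 0.05449376940941641 0.00015017817656766476
 far half (array([0.4479069 , 0.18420897]), np.float64(0.052276042329824454), np.float64(5.3281509314362075e-05))
tcp [0.4485 0.1854 0.2018] toolshift mm [187.6 112.4  11.4] x-axis yaw -11.25 tilt [-0.003 -0.001 -1.   ]
```

View pics/w4.png

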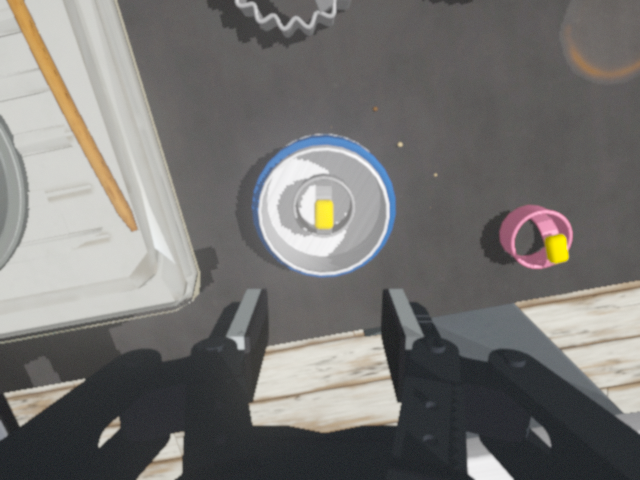

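The small cutter stands upright in the middle of the tin (324,205). Next is the medium cutter.

```bash
python3 -m jog '[[0.047,0.028,0,0,0,0,0.5],[0.047,0.028,0,0,0,0,0.5],[0.047,0.028,0,0,0,0,0.5],[0.047,0.028,0,0,0,0,0.5],[0,0,0.015,0,0,7.6,0.5],[0,0,0.015,0,0,7.6,0.5],[0,0,0,0,0,0,0.5],[0,0,0,0,0,0,0.5]]'
python3 - <<'E'
from m import *
ci=viewer.camera_info('wrist'); im=viewer.read_camera('wrist'); cv2.imwrite('pics/w5.png',im[:,:,::-1])
uv=proj(ci,[.6105,.0385,.071])[0]; print(uv); grip(im,ci,'green',.071,(uv[0],uv[1],50))
shift([.6105,.0385,.0535])
E
```

```text
t: 9.3
position: [0.6119, 0.0393, 0.1736]
tcp_rot: [0.0, 0.974, -0.228, -0.0]
contact_force: [0.2, 1.1, 0.1]
finger_gap: 0.504
gripper_force: 0.0
[327.8923575  235.91899233]
green [326.5 232.6] 770 centre@z [0.6128 0.0383 0.071 ] rect@top [0.614, 0.038, 13.234, 22.765, 153.366]
tcp [0.6122 0.0393 0.1742] toolshift mm [ -1.2   1.5 120.7] x-axis yaw -26.34 tilt [ 0. -0. -1.]
```

View pics/w5.png

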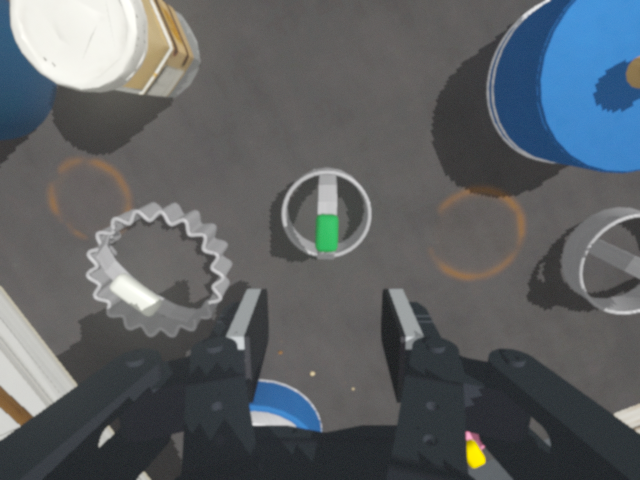

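```bash
python3 -m jog '[[0,0.001,0.04,0,0,0,0.5],[0,0,0.04,0,0,0,0.5],[0,0,0.03,0,0,0,0.5],[0,0,0.0105,0,0,0,0.5],[0,0,0,0,0,0,0.1],[0,0,0,0,0,0,0],[0,0,0,0,0,0,0],[0,0,0,0,0,0,0]]' 40
python3 -m jog '[[0,0,0,0,0,0,0],[0,0,-0.01,0,0,0,0],[0,0,-0.03,0,0,0,0],[0,0,-0.05,0,0,0,0],[0,0,-0.05,0,0,0,0],[0,0,0,0,0,0,0],[0,0,0,0,0,0,0],[0,0,0,0,0,0,0]]'
python3 - <<'E'
from h import *
shift([.4495,.1857,.185])
E
```

```text
t: 10.35
position: [0.6127, 0.0381, 0.055]
tcp_rot: [-0.0, 0.973, -0.229, 0.001]
contact_force: [0.2, 0.3, 3.2]
finger_gap: 0.152
gripper_force: 42.9
t: 11.35
position: [0.6102, 0.0383, 0.1909]
tcp_rot: [0.0, 0.973, -0.229, -0.002]
contact_force: [-0.8, -0.4, -0.8]
finger_gap: 0.154
gripper_force: 42.4
tcp [0.6102 0.0383 0.1909] toolshift mm [-209.5  -60.4    6.6] x-axis yaw -26.44 tilt [-0.004  0.    -1.   ]
```

```bash
python3 -m jog '[[-0.0525,-0.015,0,0,0,0,0],[-0.0525,-0.015,0,0,0,0,0],[-0.0525,-0.015,0,0,0,0,0],[-0.0525,-0.015,0,0,0,0,0],[0,0,0.01,0,0,0,0],[0,0,0,0,0,0,0],[0,0,0,0,0,0,0],[0,0,0,0,0,0,0]]'
python3 - <<'E'
from m import *
ci=viewer.camera_info('wrist'); im=viewer.read_camera('wrist'); v=im.copy()
s=manip.sense(); shift([.4495,.1857,.058]); p=s['position']
uv=proj(ci,[p[0],p[1],p[2]+.0187])[0]; grip(im,ci,'green',p[2]+.0187,(uv[0],uv[1],60))
def dr(c,z,r,k):
    t=np.linspace(0,2*np.pi,160)
    for q in proj(ci,np.c_[c[0]+r*np.cos(t),c[1]+r*np.sin(t),0*t+z]): cv2.circle(v,tuple(int(round(x)) for x in q),0,k,-1)
dr([.4495,.1857],.046,.049,(255,0,0)); dr([.4495,.1857],.034,.056,(0,255,0)); dr([.4495,.1857],.028,.024,(255,0,255))
b=p[2]+.0187-.071; dr(p,b,.032,(255,255,0)); dr(p,b+.025,.032,(255,255,0))
cv2.imwrite('pics/w6.png',v[:,:,::-1])
E
```

```text
t: 12.35
position: [0.451, 0.1848, 0.1834]
tcp_rot: [0.0, 0.973, -0.23, -0.0]
contact_force: [0.6, 0.0, -1.1]
finger_gap: 0.151
gripper_force: 42.3
tcp [0.451  0.1849 0.1834] toolshift mm [-1.700e+00 -1.000e-01  1.254e+02] x-axis yaw -26.53 tilt [ 0. -0. -1.]
green [324.6 330.5] 2505 centre@z [0.4532 0.1846 0.2021] rect@top [0.455, 0.184, 12.659, 23.793, 154.255]
```

View pics/w6.png

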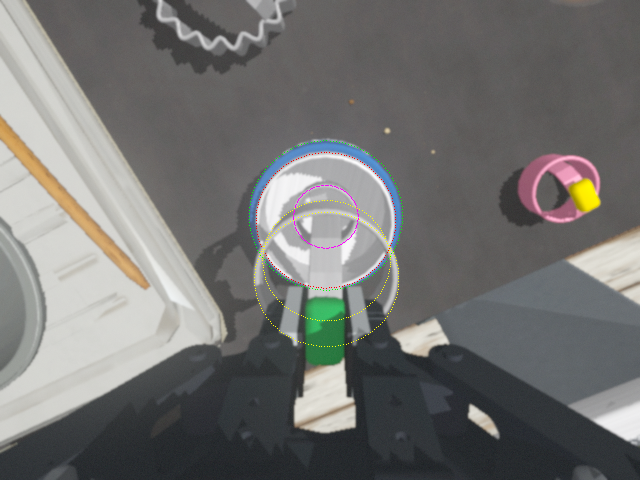

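The overlays match: tin, small ring and held medium ring are concentric. Lower, release and rise.

```bash
python3 -m jog '[[-0.0015,0,0.03,0,0,0,0],[0,0,0.03,0,0,0,0],[0,0,0.03,0,0,0,0],[0,0,0.02,0,0,0,0],[0,0,0.015,0,0,0,0],[0,0,0,0,0,0,0],[0,0,0,0,0,0,0],[0,0,0,0,0,0,0]]'
python3 -m jog '[[0,0,0,0,0,0,0.35],[0,0,0,0,0,0,0.35],[0,0,-0.03,0,0,0,0.35],[0,0,-0.05,0,0,0,0.35],[0,0,-0.05,0,0,0,0.5],[0,0,-0.02,0,0,0,0.5],[0,0,0,0,0,0,0.5],[0,0,0,0,0,0,0.5]]'
python3 - <<'E'
from m import *
ci=viewer.camera_info('wrist'); im=viewer.read_camera('wrist')
uv=proj(ci,[.4495,.1857,.074])[0]; grip(im,ci,'green',.074,(uv[0],uv[1],50)); tin(im,ci,(uv[0],uv[1],120))
cv2.imwrite('pics/w7.png',im[:,:,::-1])
shift([.475,-.152,.21])
E
```

```text
t: 13.4
position: [0.4492, 0.1862, 0.0586]
tcp_rot: [-0.0, 0.973, -0.229, 0.0]
contact_force: [0.7, 0.3, -0.8]
finger_gap: 0.155
gripper_force: 43.1
t: 14.4
position: [0.4478, 0.1858, 0.2059]
tcp_rot: [0.001, 0.973, -0.229, -0.002]
contact_force: [-0.7, 0.3, -0.8]
finger_gap: 0.497
gripper_force: 0.0
green [323.2 220.9] 559 centre@z [0.4492 0.1867 0.074 ] rect@top [0.45, 0.186, 12.221, 22.31, 153.55]
tin all [0.4493 0.1861] 0.054896524477801335 0.0001449948514904843
 far half (array([0.44898224, 0.18612956]), np.float64(0.054635955911778944), np.float64(8.87491414106852e-05))
tcp [0.4476 0.1858 0.2056] toolshift mm [174.9 290.2  -4.1] x-axis yaw -26.45 tilt [-0.004 -0.001 -1.   ]
```

View pics/w7.png

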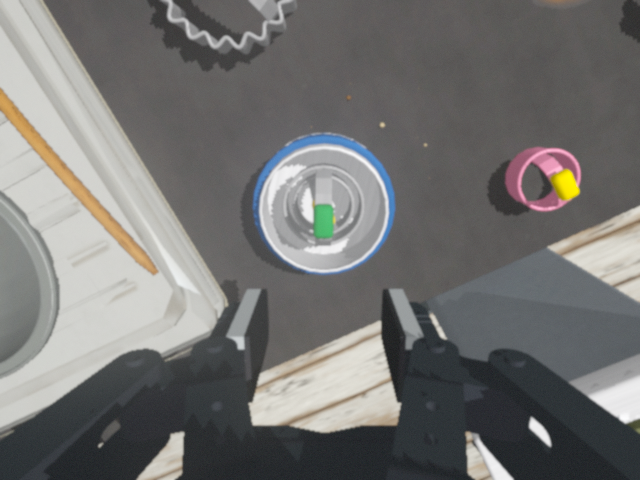

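Medium nested around small, centred at (323,205). Next is the large cutter at (0.475, -0.152), yaw 38.9°.

```bash
python3 -m jog '[[0.0291,0.0484,0,0,0,0,0.5],[0.0291,0.0484,0,0,0,0,0.5],[0.0291,0.0484,0,0,0,0,0.5],[0.0291,0.0484,0,0,0,0,0.5],[0.0291,0.0484,0,0,0,0,0.5],[0.0291,0.0484,0,0,0,0,0.5],[0,0,0,0,0,-10.2,0.5],[0,0,0,0,0,-10.2,0.5]]'
python3 -m jog '[[0,0,0,0,0,-10.2,0.5],[0,0,0,0,0,-10.2,0.5],[0,0,0,0,0,-10.2,0.5],[0,0,0,0,0,-10.2,0.5],[0,0,0,0,0,-4.2,0.5],[0,0,0,0,0,0,0.5],[0,0,0,0,0,0,0.5],[0,0,0,0,0,0,0.5]]'
python3 - <<'E'
from m import *
ci=viewer.camera_info('wrist'); im=viewer.read_camera('wrist'); cv2.imwrite('pics/w8.png',im[:,:,::-1])
uv=proj(ci,[.475,-.152,.095])[0]; print(uv); grip(im,ci,'red',.095,(uv[0],uv[1],60))
shift([.475,-.152,.0775])
E
```

```text
t: 15.45
position: [0.4748, -0.1522, 0.2056]
tcp_rot: [-0.001, 0.999, -0.051, -0.002]
contact_force: [0.1, -0.1, -0.5]
finger_gap: 0.502
gripper_force: 0.0
t: 16.45
position: [0.4758, -0.1515, 0.2079]
tcp_rot: [-0.0, 0.943, 0.333, -0.0]
contact_force: [0.3, -0.5, 1.2]
finger_gap: 0.503
gripper_force: 0.0
[324.73580122 232.53106433]
red [324.9 232.5] 759 centre@z [ 0.4751 -0.1521  0.095 ] rect@top [0.476, -0.151, 24.583, 13.808, 35.655]
tcp [ 0.4758 -0.1516  0.2081] toolshift mm [ -0.9  -0.2 130.6] x-axis yaw 38.93 tilt [-0.  0. -1.]
```

View pics/w8.png

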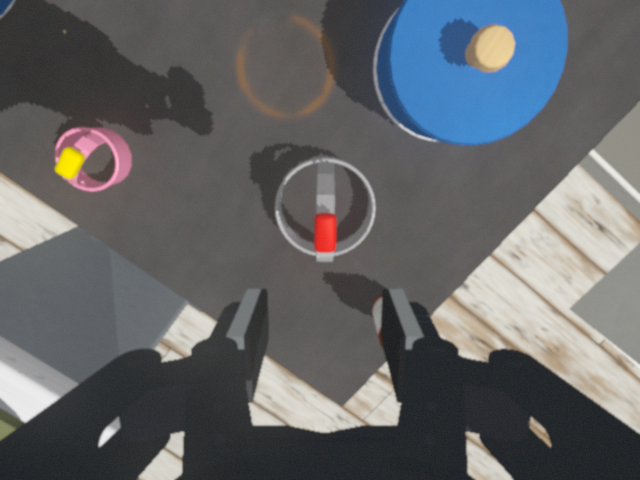

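```bash
python3 -m jog '[[-0.0005,0,0.045,0,0,1.5,0.5],[0,0,0.045,0,0,0,0.5],[0,0,0.03,0,0,0,0.5],[0,0,0.01,0,0,0,0.5],[0,0,0,0,0,0,0.1],[0,0,0,0,0,0,0],[0,0,0,0,0,0,0],[0,0,0,0,0,0,0]]' 40
python3 -m jog '[[0,0,0,0,0,0,0],[0,0,-0.01,0,0,0,0],[0,0,-0.03,0,0,0,0],[0,0,-0.05,0,0,0,0],[0,0,-0.05,0,0,0,0],[0,0,-0.02,0,0,0,0],[0,0,0,0,0,0,0],[0,0,0,0,0,0,0]]'
python3 - <<'E'
from h import *
shift([.4495,.186,.24])
E
```

```text
t: 17.5
position: [0.4764, -0.1522, 0.0797]
tcp_rot: [0.001, 0.947, 0.321, 0.001]
contact_force: [-0.8, 0.3, 3.5]
finger_gap: 0.16
gripper_force: 43.4
t: 18.5
position: [0.4744, -0.1515, 0.2356]
tcp_rot: [-0.001, 0.947, 0.321, -0.002]
contact_force: [-0.2, -0.4, -1.5]
finger_gap: 0.156
gripper_force: 42.9
tcp [ 0.4744 -0.1515  0.2356] toolshift mm [ 185.4 -283.    -3.7] x-axis yaw 37.45 tilt [-0.004  0.002 -1.   ]
```

```bash
python3 -m jog '[[0.0309,-0.0472,0,0,0,0,0],[0.0309,-0.0472,0,0,0,0,0],[0.0309,-0.0472,0,0,0,0,0],[0.0309,-0.0472,0,0,0,0,0],[0.0309,-0.0472,0,0,0,0,0],[0.0309,-0.0472,0,0,0,0,0],[0,0,0.01,0,0,0,0],[0,0,0.01,0,0,0,0]]'
python3 -m jog '[[0,0,0.02,0,0,0,0],[0,0,0.01,0,0,0,0],[0,0,0,0,0,0,0],[0,0,0,0,0,0,0],[0,0,0,0,0,0,0],[0,0,0,0,0,0,0],[0,0,0,0,0,0,0],[0,0,0,0,0,0,0]]'
python3 - <<'E'
from m import *
ci=viewer.camera_info('wrist'); im=viewer.read_camera('wrist'); v=im.copy()
s=manip.sense(); shift([.4494,.186,.083]); p=s['position']
T=[.4494,.186]
def dr(c,z,r,k):
    t=np.linspace(0,2*np.pi,160)
    for q in proj(ci,np.c_[c[0]+r*np.cos(t),c[1]+r*np.sin(t),0*t+z]): cv2.circle(v,tuple(int(round(x)) for x in q),0,k,-1)
dr(T,.046,.049,(255,0,0)); dr(T,.034,.056,(0,255,0)); dr(T,.028,.032,(255,0,255))
b=p[2]+.0187-.095-.0015; dr(p,b,.040,(255,255,0)); dr(p,b+.025,.040,(255,255,0))
cv2.imwrite('pics/w9.png',v[:,:,::-1])
uv=proj(ci,[*T,.03])[0]; tin(im,ci,(uv[0],uv[1],120))
E
```

```text
t: 19.5
position: [0.4494, 0.1853, 0.2155]
tcp_rot: [0.0, 0.947, 0.321, -0.002]
contact_force: [0.9, -0.7, -1.1]
finger_gap: 0.149
gripper_force: 42.9
t: 20.5
position: [0.4505, 0.1857, 0.1884]
tcp_rot: [0.0, 0.947, 0.321, 0.0]
contact_force: [-0.7, 0.3, -1.0]
finger_gap: 0.154
gripper_force: 42.9
tcp [0.4505 0.1857 0.1884] toolshift mm [ -0.7  -0.9 105.4] x-axis yaw 37.46 tilt [ 0.  0. -1.]
tin all [0.4504 0.187 ] 0.05400025684820512 0.0005208879881714545
 far half (array([0.48600644, 0.10992286]), np.float64(0.03171204716281512), np.float64(1.700029006457271e-16))
```

View pics/w9.png

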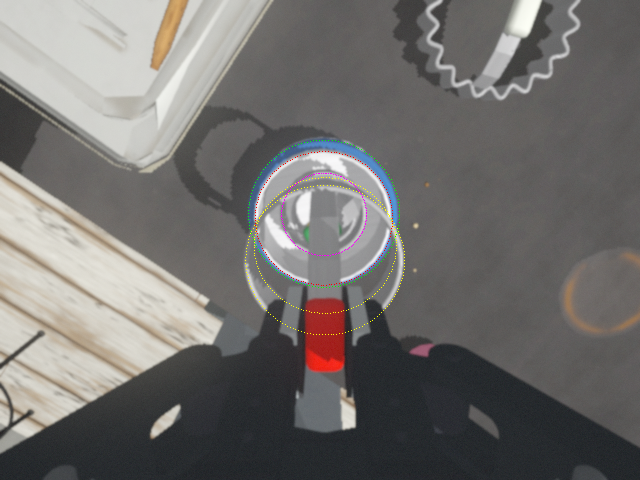

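All concentric. Lower the large cutter slowly.

```bash
python3 -m jog '[[-0.0007,-0.0009,0.02,0,0,0,0],[0,0,0.02,0,0,0,0],[0,0,0.02,0,0,0,0],[0,0,0.018,0,0,0,0],[0,0,0.015,0,0,0,0],[0,0,0.012,0,0,0,0],[0,0,0,0,0,0,0],[0,0,0,0,0,0,0]]'
python3 -m jog '[[0,0,0,0,0,0,0.35],[0,0,0,0,0,0,0.35],[0,0,-0.03,0,0,0,0.35],[0,0,-0.05,0,0,0,0.35],[0,0,-0.04,0,0,0,0.5],[0,0,-0.02,0,0,0,0.5],[0,0,0,0,0,0,0.5],[0,0,0,0,0,0,0.5]]'
python3 - <<'E'
from m import *
ci=viewer.camera_info('wrist'); im=viewer.read_camera('wrist')
uv=proj(ci,[.4495,.186,.098])[0]; grip(im,ci,'red',.098,(uv[0],uv[1],50)); tin(im,ci,(uv[0],uv[1],120))
cv2.imwrite('pics/w10.png',im[:,:,::-1])
shift([.6185,-.1585,.23])
E
```

```text
t: 21.55
position: [0.4496, 0.186, 0.0833]
tcp_rot: [0.0, 0.947, 0.321, 0.0]
contact_force: [-0.5, -0.2, -0.4]
finger_gap: 0.153
gripper_force: 43.0
t: 22.55
position: [0.4484, 0.1856, 0.2211]
tcp_rot: [-0.0, 0.947, 0.321, -0.002]
contact_force: [0.6, 0.3, 0.7]
finger_gap: 0.502
gripper_force: 0.0
red [326.2 229.6] 476 centre@z [0.4472 0.1837 0.098 ] rect@top [0.449, 0.185, 21.787, 11.261, 37.512]
tin all [0.4495 0.1868] 0.0546031562146313 0.00035746065393274474
 far half (array([0.44943054, 0.18719286]), np.float64(0.05502355429915411), np.float64(7.746865053990654e-05))
tcp [0.4483 0.1856 0.2208] toolshift mm [-74.1 376.7  -9.5] x-axis yaw 37.45 tilt [-0.004 -0.001 -1.   ]
```

View pics/w10.png

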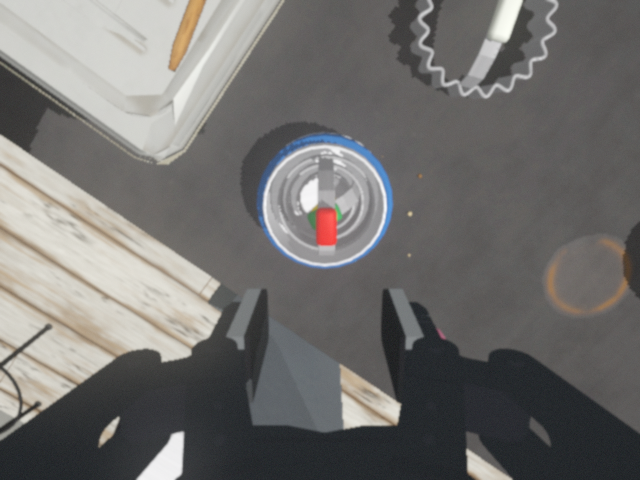

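The large cutter is around both, centred in the tin at (326,200). A numeric check of its height by triangulation, since the ray cast was 3 mm off.

```bash
python3 - <<'E'
from m import *
HS['red']=((0,120,60),(8,255,255))
for T,ims in(([.4745,-.152,.095],None),([.4495,.186,.098],'now')):
    R=[]
    for n in ('scene','top','wrist'):
        if ims is None:
            if n=='wrist':
                continue
            ci=viewer.camera_info(n); im=cv2.imread(f'pics/{n}0.png')[:,:,::-1].copy()
        else: ci=viewer.camera_info(n); im=viewer.read_camera(n)
        uv=proj(ci,T)[0]; c,m=blob(im,'red',(uv[0],uv[1],30 if n=='wrist' else 14)); u=cen(m); R.append(ray(ci,u)); print(n,uv.round(1),u.round(1),m.sum()//255,plane(ci,u,T[2])[0].round(4))
    print(tri(R).round(4),tri(R[:2]).round(4), tri([R[0],R[-1]]).round(4))
E
```

```text
scene [299.1 316.3] [298.5 316. ] 163 [ 0.4739 -0.1512  0.095 ]
top [379.2 312.7] [380.5 312.7] 98 [ 0.4748 -0.1547  0.095 ]
[ 0.4735 -0.1541  0.0997] [ 0.4735 -0.1541  0.0997] [ 0.4735 -0.1541  0.0997]
scene [208.1 188.8] [206.7 189. ] 104 [0.447  0.1867 0.098 ]
top [214.6 304.9] [215.5 306.1] 69 [0.4474 0.1837 0.098 ]
wrist [325.6 225. ] [325.9 226.6] 713 [0.4488 0.1851 0.098 ]
[0.4477 0.1848 0.0985] [0.4467 0.183  0.1014] [0.4478 0.1856 0.0986]
```

Height about 0.0985 and 2 mm off the axis, so it's fully down. Now the lid.

```bash
python3 -m jog '[[-0.0106,0.0538,0,0,0,0,0.5],[-0.0106,0.0538,0,0,0,0,0.5],[-0.0106,0.0538,0,0,0,0,0.5],[-0.0106,0.0538,0,0,0,0,0.5],[-0.0106,0.0538,0,0,0,0,0.5],[-0.0106,0.0538,0,0,0,0,0.5],[-0.0105,0.0539,0,0,0,0,0.6],[0,0,0,0,0,0,0.6]]'
python3 -m jog '[[0,0,0.015,0,0,0,0.6],[0,0,0,0,0,0,0.6],[0,0,0,0,0,0,0.6],[0,0,0,0,0,0,0.6],[0,0,0,0,0,0,0.6],[0,0,0,0,0,0,0.6],[0,0,0,0,0,0,0.6],[0,0,0,0,0,0,0.6]]'
python3 - <<'E'
from m import *
ci=viewer.camera_info('wrist'); im=viewer.read_camera('wrist'); cv2.imwrite('pics/w11.png',im[:,:,::-1])
uv=proj(ci,[.6185,-.1585,.095])[0]; print(uv); grip(im,ci,'wood',.095,(uv[0],uv[1],40))
uv=proj(ci,[.6185,-.1585,.07])[0]; c,m=blob(im,'blue',(uv[0],uv[1],140)); print('lid',circ(plane(ci,cv2.convexHull(c)[:,0,:],.076)))
shift([.6185,-.1585,.081])
E
```

```text
t: 23.75
position: [0.6201, -0.1613, 0.2216]
tcp_rot: [-0.0, 0.948, 0.319, -0.001]
contact_force: [0.5, 0.5, -0.6]
finger_gap: 0.599
gripper_force: 0.0
t: 24.75
position: [0.6196, -0.1582, 0.2083]
tcp_rot: [-0.0, 0.947, 0.321, 0.0]
contact_force: [0.2, -0.1, 0.7]
finger_gap: 0.6
gripper_force: 0.0
[324.0549119  232.67512919]
wood [323.9 230. ] 985 centre@z [ 0.6198 -0.1573  0.095 ] rect@top [0.621, -0.157, 21.89, 22.854, 173.063]
lid (array([ 0.62100022, -0.15600753]), np.float64(0.05497744819048784), np.float64(0.0003939094677527044))
tcp [ 0.6196 -0.1582  0.2083] toolshift mm [ -1.1  -0.5 127.3] x-axis yaw 37.45 tilt [-0.  0. -1.]
```

```bash
python3 -m jog '[[0.0005,-0.0005,0.045,0,0,0,0.6],[0,0,0.04,0,0,0,0.6],[0,0,0.03,0,0,0,0.6],[0,0,0.012,0,0,0,0.6],[0,0,0,0,0,0,0.2],[0,0,0,0,0,0,0],[0,0,0,0,0,0,0],[0,0,0,0,0,0,0]]' 60
python3 -m jog '[[0,0,0,0,0,0,0],[0,0,-0.01,0,0,0,0],[0,0,-0.03,0,0,0,0],[0,0,-0.045,0,0,0,0],[0,0,-0.045,0,0,0,0],[0,0,-0.02,0,0,0,0],[0,0,0,0,0,0,0],[0,0,0,0,0,0,0]]'
python3 - <<'E'
from m import *
ci=viewer.camera_info('wrist'); im=viewer.read_camera('wrist'); cv2.imwrite('pics/w12.png',im[:,:,::-1])
shift([.4495,.1862,.232]); p=manip.sense()['position']; zt=p[2]-.082+.076
uv=proj(ci,[p[0],p[1],zt])[0]; c,m=blob(im,'blue',(uv[0],uv[1],200)); h=cv2.convexHull(c)[:,0,:]; P=plane(ci,h,zt)
x=np.array([.794,.608]); f=P[(P[:,:2]-p[:2])@x>.0]; print(len(f),circ(f))
E
```

```text
t: 25.8
position: [0.6204, -0.1576, 0.0827]
tcp_rot: [0.001, 0.947, 0.321, 0.001]
contact_force: [-0.7, 1.8, 1.2]
finger_gap: 0.254
gripper_force: 59.1
t: 26.8
position: [0.6186, -0.1571, 0.2285]
tcp_rot: [-0.001, 0.947, 0.321, -0.002]
contact_force: [-0.3, -0.1, -2.5]
finger_gap: 0.252
gripper_force: 59.0
tcp [ 0.6184 -0.1571  0.2281] toolshift mm [  74.6 -375.2   -2.5] x-axis yaw 37.45 tilt [-0.005  0.002 -1.   ]
35 (array([ 0.62323314, -0.15299248]), np.float64(0.05256745577140779), np.float64(0.0008963467949280244))
```

```bash
python3 -m jog '[[0.0107,-0.0536,0,0,0,0,0],[0.0107,-0.0536,0,0,0,0,0],[0.0107,-0.0536,0,0,0,0,0],[0.0107,-0.0536,0,0,0,0,0],[0.0107,-0.0536,0,0,0,0,0],[0.0107,-0.0536,0,0,0,0,0],[0.0104,-0.0536,0,0,0,0,0],[0,0,0,0,0,0,0]]'
python3 -m jog '[[0,0,0.01,0,0,0,0],[0,0,0,0,0,0,0],[0,0,0,0,0,0,0],[0,0,0,0,0,0,0],[0,0,0,0,0,0,0],[0,0,0,0,0,0,0],[0,0,0,0,0,0,0],[0,0,0,0,0,0,0]]'
python3 - <<'E'
from m import *
shift([.4495,.1862,.117]); p=manip.sense()['position']; T=[.4495,.1862]
out=[]
for n,hw in(('wrist',None),('scene',None)):
    ci=viewer.camera_info(n); v=viewer.read_camera(n).copy()
    def dr(c,z,r,k):
        t=np.linspace(0,2*np.pi,120)
        for q in proj(ci,np.c_[c[0]+r*np.cos(t),c[1]+r*np.sin(t),0*t+z]):
            a=np.round(q).astype(int)
            if 0<=a[0]<640 and 0<=a[1]<480: v[a[1],a[0]]=k
    b=p[2]-.0827
    dr(T,.034,.056,(0,255,0)); dr(p,b,.056,(255,255,0)); dr(p,b+.076,.056,(255,0,255)); dr(p,b+.087,.013,(0,255,255))
    if n=='scene': v=cv2.resize(v[60:300,110:350],(480,480),interpolation=cv2.INTER_CUBIC); 
    else: v=v[:,160:480]
    out.append(v)
cv2.imwrite('pics/lid.png',np.hstack(out)[:,:,::-1])
E
```

```text
t: 27.85
position: [0.4483, 0.188, 0.2292]
tcp_rot: [-0.0, 0.946, 0.324, -0.002]
contact_force: [-0.3, -0.9, -2.9]
finger_gap: 0.25
gripper_force: 59.5
t: 28.85
position: [0.4508, 0.1858, 0.2214]
tcp_rot: [-0.0, 0.947, 0.321, 0.0]
contact_force: [-0.4, -0.6, -1.7]
finger_gap: 0.248
gripper_force: 59.5
tcp [0.4508 0.1858 0.2214] toolshift mm [ -0.8  -1.1 104.4] x-axis yaw 37.46 tilt [ 0.  0. -1.]
```

View pics/lid.png

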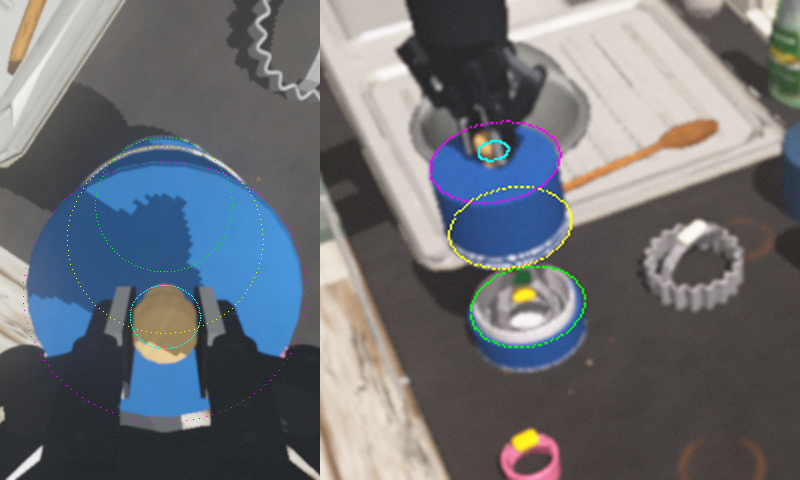

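The lid hangs essentially level over the tin in both views, with outlines close to the predicted rings. One numeric check on its offset before lowering.

```bash
python3 - <<'E'
from m import *
p=manip.sense()['position']; b=p[2]-.0827
for n,rad in(('wrist',220),('scene',60),('top',50)):
    ci=viewer.camera_info(n); im=viewer.read_camera(n)
    uv=proj(ci,[p[0],p[1],b+.04])[0]
    hsv=cv2.cvtColor(im,cv2.COLOR_RGB2HSV); m=cv2.inRange(hsv,np.array((104,130,40)),np.array((124,255,255)))
    k=np.zeros_like(m); cv2.circle(k,tuple(int(x) for x in uv),rad,255,-1); m&=k
    c=max(cv2.findContours(m,cv2.RETR_EXTERNAL,cv2.CHAIN_APPROX_NONE)[0],key=cv2.contourArea)[:,0,:]
    t=np.linspace(0,2*np.pi,360); X=np.vstack([np.c_[p[0]+.056*np.cos(t),p[1]+.056*np.sin(t),0*t+z] for z in(b,b+.076)]); Q=proj(ci,X)
    print(n,'obs l,r,t,b',c.min(0),c.max(0),'pred',Q.min(0).round(1),Q.max(0).round(1))
    for vv in np.linspace(Q[:,1].min()+5,Q[:,1].max()-5,6).astype(int):
        o=c[c[:,1]==vv,0]; h=cv2.convexHull(Q.astype(np.float32))[:,0,:]
        hm=np.zeros_like(m); cv2.fillConvexPoly(hm,np.round(h).astype(np.int32),255); w=np.where(hm[vv])[0] if vv<480 else []
        if len(o) and len(w): print('  row',vv,'obs',o.min(),o.max(),'pred',w.min(),w.max())
E
```

```text
wrist obs l,r,t,b [189 150] [462 356] pred [182.7 146. ] [466.8 421.8]
  row 150 obs 314 322 pred 295 355
  row 204 obs 221 427 pred 220 430
  row 257 obs 202 457 pred 188 462
  row 310 obs 190 459 pred 184 465
scene obs l,r,t,b [166 123] [231 187] pred [164.7 120.4] [235.4 193.8]
  row 125 obs 207 216 pred 180 222
  row 138 obs 167 227 pred 166 230
  row 150 obs 166 228 pred 166 232
  row 163 obs 171 231 pred 170 234
  row 176 obs 174 226 pred 174 234
top obs l,r,t,b [209 278] [236 327] pred [171.9 266.1] [239.1 330.1]
  row 281 obs 223 228 pred 177 231
  row 292 obs 214 234 pred 172 238
  row 303 obs 209 236 pred 172 239
  row 314 obs 210 232 pred 177 236
  row 325 obs 211 220 pred 192 226
```

```bash
python3 -m jog '[[-0.0008,-0.001,0.02,0,0,0,0],[0,0,0.02,0,0,0,0],[0,0,0.02,0,0,0,0],[0,0,0.018,0,0,0,0],[0,0,0.01,0,0,0,0],[0,0,0.004,0,0,0,0],[0,0,0.002,0,0,0,0],[0,0,0,0,0,0,0]]'
python3 -m jog '[[0,0,0.002,0,0,0,0],[0,0,0.002,0,0,0,0],[0,0,0.002,0,0,0,0],[0,0,0.002,0,0,0,0],[0,0,0.001,0,0,0,0],[0,0,0,0,0,0,0],[0,0,0,0,0,0,0],[0,0,0,0,0,0,0]]'
python3 -c "
from h import *
shift([.4495,.1862,.117])"
```

```text
t: 30.1
position: [0.45, 0.1862, 0.1279]
tcp_rot: [0.0, 0.947, 0.321, 0.001]
contact_force: [-0.2, -0.7, -0.9]
finger_gap: 0.254
gripper_force: 59.5
t: 31.1
position: [0.4496, 0.1861, 0.1184]
tcp_rot: [-0.0, 0.947, 0.321, 0.0]
contact_force: [-0.2, 0.1, -1.7]
finger_gap: 0.249
gripper_force: 59.5
tcp [0.4496 0.1861 0.1184] toolshift mm [-0.  -0.2  1.4] x-axis yaw 37.45 tilt [ 0.  0. -1.]
```

```bash
python3 -m jog '[[0,0,0.0007,0,0,0,0],[0,0,0.0007,0,0,0,0],[0,0,0.0006,0,0,0,0],[0,0,0,0,0,0,0],[0,0,0,0,0,0,0],[0,0,0,0,0,0,0],[0,0,0,0,0,0,0],[0,0,0,0,0,0,0]]'
python3 -m jog '[[0,0,0,0,0,0,0.4],[0,0,0,0,0,0,0.6],[0,0,0,0,0,0,0.6],[0,0,-0.02,0,0,0,0.6],[0,0,-0.05,0,0,0,0.6],[0,0,-0.04,0,0,0,0.6],[0,0,0,0,0,0,0.6],[0,0,0,0,0,0,0.6]]'
python3 - <<'E'
from m import *
shift([.45,.186,.2]); T=[.4495,.1862]; R=[]
for n,r in(('wrist',45),('scene',10),('top',10)):
    ci=viewer.camera_info(n); im=viewer.read_camera(n); cv2.imwrite(f'pics/end_{n}.png',im[:,:,::-1])
    uv=proj(ci,[*T,.129])[0]
    try: c,m=blob(im,'wood',(uv[0],uv[1],r)); u=cen(m); R.append(ray(ci,u)); print(n,uv.round(1),u.round(1),m.sum()//255,plane(ci,u,.129)[0].round(4))
    except Exception as e: print(n,e)
    uv=proj(ci,[*T,.06])[0]; m=cv2.inRange(cv2.cvtColor(im,cv2.COLOR_RGB2HSV),np.array((104,130,40)),np.array((124,255,255)))
    k=np.zeros_like(m); cv2.circle(k,tuple(int(x) for x in uv),{'wrist':160}.get(n,55),255,-1); m&=k
    c=max(cv2.findContours(m,cv2.RETR_EXTERNAL,cv2.CHAIN_APPROX_NONE)[0],key=cv2.contourArea)[:,0,:]
    t=np.linspace(0,2*np.pi,360); Q=proj(ci,np.vstack([np.c_[T[0]+.056*np.cos(t),T[1]+.056*np.sin(t),0*t+z] for z in(0,.11)])); print('  blue',c.min(0),c.max(0),'pred',Q.min(0).round(1),Q.max(0).round(1), 'top disc',circ(plane(ci,cv2.convexHull(c)[:,0,:],.11)) if n=='wrist' else '')
print(tri(R).round(4))
E
```

```text
t: 32.1
position: [0.4497, 0.1862, 0.1167]
tcp_rot: [-0.0, 0.947, 0.321, 0.0]
contact_force: [-3.9, 1.3, 4.8]
finger_gap: 0.254
gripper_force: 60.1
t: 33.1
position: [0.4493, 0.1859, 0.2256]
tcp_rot: [0.0, 0.947, 0.321, -0.0]
contact_force: [-0.4, -1.6, -0.5]
finger_gap: 0.602
gripper_force: 0.0
tcp [0.4493 0.1859 0.2256] toolshift mm [ 0.7  0.4 25.6] x-axis yaw 37.45 tilt [-0.001 -0.    -1.   ]
wrist [324.7 237.8] [324.2 238.1] 1123 [0.4492 0.1863 0.129 ]
  blue [240 139] [408 304] pred [238.5 133.4] [411.  307.8] top disc (array([0.45041125, 0.18766437]), np.float64(0.05497609151269652), np.float64(0.0004933431371645496))
scene [205.2 176.6] [204.2 177.8] 132 [0.4468 0.1841 0.129 ]
  blue [178 167] [238 227] pred [176.8 164.5] [243.9 244.7] top disc 
top [211.5 302.9] [212.  303.8] 93 [0.4479 0.1848 0.129 ]
  blue [208 282] [243 333] pred [185.7 277. ] [248.  335.9] top disc 
[0.448  0.1858 0.1269]
```

The force rise came at the expected seating height, and the knob is on the tin's axis at about 0.128 m. Handing in.

```bash
python3 -c "
from cell import workorder
print(workorder.hand_in())"
```

```text
the job is handed in; nothing more can be done
None
```

I put the three cutters in the blue tin, nested from small to large, fitted the lid on the shoulder and handed the job in at about 33 s. My last checks showed the lid seated and centred, but the hand-in gave no verdict.

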